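Stroke the long roller slide end to end

TASK

Check the longer of the two roller-support slides on the bench for sticky spots: run its carriage all the way to the stop at the black-knob end, then back along the full travel to the stop at the plain end, and leave it there, let go. Move it slowly, well under 30 cm a second, and leave the shorter slide's carriage where it is.

Things in the scene. Friction and masses are not known exactly. Their poses are not given: they have to be found in the camera images.
- long_carriage (a joint): travel of the longer slide's carriage along its rail, m: 0 at the stop of the plain end, 0.120 at the stop of the knob end. It slides with about 2 N of steady friction and stays where it is left; the stops are hard.
- long: the longer slide, fixed: aluminium bed 268 mm long, 60 mm wide, 14 mm high, with a steel rail. Origin on the bench under the middle of the travel; y runs along the rail towards the end with the round black knob, z up. The end stops reach z = 42 mm, the knob z = 45 mm, both lower than the carriage block, whose top is at z = 48 mm.
- long_grip (a point): grip point on the longer slide's carriage, z = 70 mm: in the middle of the upright aluminium plate (14 mm thick along the travel, 44 mm wide across it, z = 48 to 84 mm; two steel rollers on top reach z = 97 mm). y axis along the rail to the knob end, z up. The block below is 50 mm wide, 64 mm long: 25 mm of its top is free on both sides of the plate, also at the stops.
- long_knob_end (a point): fixed point: where long_grip is when the carriage is against the stop at the end with the round black clamp knob (32 mm diameter, upright on the bed beyond the stop). Axes as long_grip.
- long_plain_end (a point): fixed point: where long_grip is when the carriage is against the stop at the plain end, which has no knob. Axes as long_grip.
- short_carriage (a joint): travel of the shorter slide's carriage, m: 0 at its plain end, 0.040 at its knob end. The shorter slide is built alike (same plate, block, stops, knob and heights), but its bed is only 188 mm long.
- short_grip (a point): centre of the support plate on the shorter slide's carriage, at z = 70 mm; to be left alone.

How it is judged:
By the outcome, as a careful person would: the job done as asked, in the order asked, and still so for the second after the job is handed in, with the robot touching nothing.
It also fails if it takes over 35 s, if anything falls off the work surface, if the arm or the gripper's body presses on something with over 40 N, if the wrist force passes 120 N, or if a joint passes its speed limit or range.

ROBOT

A 6-joint arm with a two-finger parallel gripper is mounted at the origin on a cart in front of the work surface, level with it; the furniture and walls round the work are solid. World frame = base frame: x ahead of the robot, y to its left, z up, the work surface at z = 0. Lengths are in mm, angles in rad, forces in N, time in s.
With the tool pointing down it reaches from about 400 to 925 mm from the base axis. Payload 12.5 kg.
Tool frame: the origin (TCP) lies at the very end of the fingers, on their centre line; the grasp point (between the pads) lies 19 mm behind it; x points along the fingers, z is the direction in which the jaws open and shut, and the axes are right-handed (so a half turn about x gives the same grasp; the last joint's range is limited). The gripper opens to 95 mm and grips with 3 to 60 N. Pads are 20 mm wide; open, the fingers measure 119 mm over their backs; the gripper's body (75 mm by 180 mm) begins 59 mm behind the grasp point.
Start: joints at [-1.235, 0.491, 1.559, -0, 1.092, -0.106], TCP at [267.254, -564.998, 214.661] pointing down, gripper open.
Joint ranges: [-3.1, 3.1], [-0.84, 2.19], [0.05, 2.79], [-1.13, 4.28], [0.06, 2.93], [-2.69, 2.69]. Speed limits (rad/s): [2.22, 2.22, 2.79, 3.14, 3.14, 3.14].

INTERFACE

Orientations are given as a rotation vector (axis times angle).
In Python, from rig import arm, optics, hand_in, spotter gives the robot as it stands. The module is installed in compiled form; this text tells all that it offers.
- The arm moves only by the tool step_arm, never from a script. Its argument "moves" is a list that holds one entry, the list of rows, each a list of 7 numbers: the turn, a rotation vector about the tool's x, y, z in rad, then the shift along the tool's x, y, z in cm, then the finger opening in cm, from 0 to 9.51. A call has 1 to 20 rows; each row shifts and turns the pose as measured when the row begins, along the tool's axes as they then stand; what a row does not reach is not made up. A row lasts 1/10 s, in which the tool goes at most 50 mm and 8.59 degrees, less where a joint would pass 70% of its speed; a pose out of reach is approached as far as the arm can. A call with a gripper value outside its range is refused whole. The fingers move at their own pace and stop on an object; the grip force is fixed at half the most. Time passes only in rows, so rows that do not move let the fingers close. It gives the time, the measured TCP pose, the force and the opening at its end, in the units of the state.
- arm.observe(): the state, without advancing time (a new reading comes with each control period).
- optics.get_image(name): name is "scene" or "top" or "wrist"; returns the picture (420x560x3 uint8, blue, green, red); there is no depth.
- optics.camera_info(name): a dict with "fx", "fy", "cx", "cy" (pixels), "camera_from_world" (4x4, takes a point from world to camera coordinates); the wrist camera has in their place "hand_eye" (4x4, takes a point from camera to tool coordinates, whose origin is the TCP and whose axes are the tool frame's). Camera axes: x right, y up, looking along -z (the intrinsics and any distortion apply to the point x, -y, -z); pixel columns grow to the right and rows downward; lengths in mm; the calibration is good to about 2 mm. A picture is of the moment at which its call begins: read the wrist's pose just before it. camera_info takes no time and is no camera call.
- hand_in(): hands the job in, once; it reports no verdict.
Trained networks look in the newest picture that a camera, given by its name, has taken for a name from the list of things; names that differ only in an ending like _2 or _b are one class to them, and where a whole thing is asked for, a point or a joint stands for the part that bears it (a point fixed in the world has none). Each returns a list of dicts, best first, with "p" (0 to 1); they miss things now and then, are a little off and sometimes report something else, mostly with a low value. They report only what shows in the picture. A call takes as long as a camera call.
- spotter.silhouettes(label, camera): "mask" (420x560 bool, what is visible of it) and "extent" ([left, top, right, bottom] in pixels, round what is visible of it).
- spotter.mark_of(label, camera): "at" ([row, column] in pixels: a listed point, or the origin of a listed thing).
The state is a dict: "time_s": time; "joints": joint angles; "qvel": joint speeds; "tau": joint torques, N m; "position": TCP position; "eef_rot": TCP orientation; "wrist_force": force on the tool from outside, world axes, zero at the start; "wrist_torque": the same for the moment, N m; "width": finger opening in mm.
Only numpy, scipy, OpenCV 4.12 (cv2) and the standard library are available. Lean on these libraries where they do the work, as an engineer would, in place of code of your own. Each camera call takes 0.05 s, during which the arm holds its last target.

## Working session

There is one attempt and no reset: what is moved stays moved. The work goes in short steps, Python scripts to look and compute and a tool call to move; the robot and the scene stay as the last step left them, time stands still between calls to the robot, and variables do not carry over. Pictures are saved under pics/ and viewed, and the job is handed in when it is done.

Besides the shell and the picture viewer there is one more tool, called after "Request:" in YAML: its name, and indented under it one key for each argument. step_arm: Moves the arm, as the interface text tells. Its arguments: {"type":"object","properties":{"moves":{"type":"array","items":{"type":"array","items":{"type":"array","items":{"type":"number"}}}}},"required":["moves"]}

```bash
mkdir -p pics; ls
cat > h.py <<'E'
import numpy as np,cv2
from rig import arm,optics,spotter,hand_in
from scipy.spatial.transform import Rotation as R
def ray(name,px,py):
    c=optics.camera_info(name); T=np.linalg.inv(c["camera_from_world"])
    d=np.array([(px-c["cx"])/c["fx"],-(py-c["cy"])/c["fy"],-1.])
    return T[:3,3],T[:3,:3]@d
def atz(name,px,py,z):
    o,d=ray(name,px,py); return o+d*(z-o[2])/d[2]
def proj(name,p):
    c=optics.camera_info(name);q=np.array(c["camera_from_world"])@np.r_[p,1]
    return c["cx"]+c["fx"]*q[0]/-q[2], c["cy"]-c["fy"]*q[1]/-q[2]
E
python3 - <<'E'
from h import *
for n in("scene","top","wrist"):
    cv2.imwrite(f"pics/{n}0.png",optics.get_image(n)); c=optics.camera_info(n); print(n,{k:np.round(v,3).tolist() if not isinstance(v,str) else v for k,v in c.items()})
    for l in("long","long_grip","short_grip","short"):
        for s in spotter.mark_of(l,n)[:3]: 
            print(n,l,s, np.round(atz(n,s["at"][1],s["at"][0],70 if 'grip' in l else 0),1) if n!="wrist" else '')
print(arm.observe())
E
```

```text
pics
scene {'fx': 533.036, 'fy': 533.036, 'cx': 286.173, 'cy': 212.227, 'camera_from_world': [[-0.883, -0.47, 0.004, 448.226], [0.366, -0.682, 0.634, -347.848], [-0.295, 0.561, 0.774, -841.034], [0.0, 0.0, 0.0, 1.0]]}
scene long {'at': [199.5, 366.0], 'p': 0.9} [ 471.4 -297.6    0. ]
scene long_grip {'at': [174.0, 376.2], 'p': 0.95} [ 463.8 -312.    70. ]
scene short_grip {'at': [247.0, 221.8], 'p': 0.62} [645.   -5.4  70. ]Traceback (most recent call last):
  File "<stdin>", line 5, in <module>
ValueError: it knows: long, long_grip, long_knob_end, long_plain_end, short_grip
```

Run:
```python
from h import *
for n in("top","wrist"):
    cv2.imwrite(f"pics/{n}0.png",optics.get_image(n)); c=optics.camera_info(n); print(n,{k:np.round(v,3).tolist() for k,v in c.items()})
    for l in("long","long_grip","short_grip","long_knob_end","long_plain_end"):
        for s in spotter.mark_of(l,n)[:3]: 
            print(n,l,s, np.round(atz(n,s["at"][1],s["at"][0],0 if l=='long' else 70),1) if n!="wrist" else '')
print(arm.observe())
```

```text
top {'fx': 468.058, 'fy': 468.058, 'cx': 271.905, 'cy': 193.28, 'camera_from_world': [[-0.158, -0.987, -0.007, -60.314], [0.96, -0.156, 0.231, -595.36], [-0.23, 0.03, 0.973, -1062.558], [0.0, 0.0, 0.0, 1.0]]}
top long {'at': [232.0, 335.1], 'p': 0.59} [ 470.1 -297.8    0. ]
top long_grip {'at': [229.6, 346.2], 'p': 0.86} [ 462.5 -314.2   70. ]
top short_grip {'at': [177.1, 209.2], 'p': 0.88} [642.6  -9.7  70. ]
top long_knob_end {'at': [221.7, 311.2], 'p': 0.87} [ 494.4 -235.7   70. ]
top long_plain_end {'at': [230.3, 358.1], 'p': 0.78} [ 456.3 -341.7   70. ]
wrist {'fx': 367.231, 'fy': 367.231, 'cx': 272.546, 'cy': 214.561, 'hand_eye': [[-0.001, 0.26, -0.966, -169.383], [0.001, 0.966, 0.26, 73.034], [1.0, -0.0, -0.001, -1.204], [0.0, 0.0, 0.0, 1.0]]}
{'time_s': 0.8, 'joints': array([-1.23457692e+00,  4.90890458e-01,  1.55889746e+00,  2.23198583e-06,
        1.09172159e+00, -1.05621974e-01]), 'qvel': array([ 0.00060741,  0.00078518,  0.00023819,  0.00070889,  0.00324626,
       -0.00059436]), 'tau': array([ 2.33476472e-03, -6.12403750e+01, -2.58411652e+01,  6.93551917e-02,
        4.45734593e-02, -7.84716599e-05]), 'position': array([ 267.26579837, -564.98665179,  214.667748  ]), 'eef_rot': array([ 0.87783652,  1.3863484 , -0.8779187 ]), 'wrist_force': array([-0.07107836,  0.25848107,  1.15008892]), 'wrist_torque': array([-0.0538747 ,  0.00701525, -0.01043796]), 'width': 95.05494983520165}
```

View pics/scene0.png

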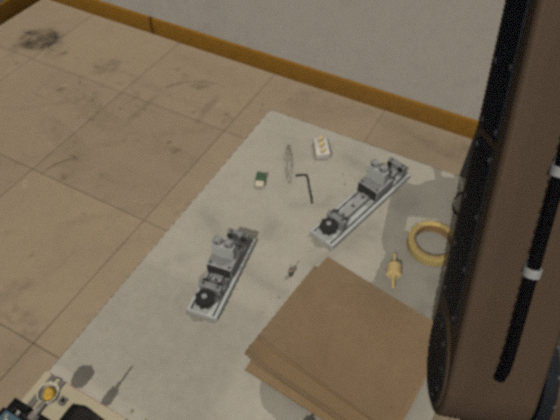

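View pics/top0.png

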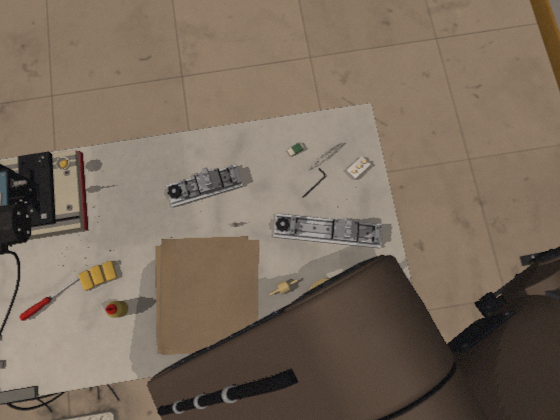

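The longer slide is on the right in both pictures. In top, its knob is near (284,225), its carriage near (347,230), and its bed spans columns 273–382. In scene, its knob is at (328,226) and its carriage at (375,180). The shorter slide is at (205,185) in top. I'll refine the axis next.

Run:
```python
from h import *
for n in("scene","top"):
    im=optics.get_image(n)
    x0,y0,w,h=(300,145,125,110) if n=="scene" else (260,195,140,65)
    cv2.imwrite(f"pics/{n}z.png",cv2.resize(im[y0:y0+h,x0:x0+w],None,fx=5.5,fy=5.4,interpolation=cv2.INTER_CUBIC))
    for s in spotter.silhouettes("long",n)[:2]:
        m=s["mask"].astype(np.uint8); r=cv2.minAreaRect(cv2.findNonZero(m)); b=cv2.boxPoints(r)
        print(n,s["p"],s["extent"],m.sum()); P=np.array([atz(n,*q,14)[:2] for q in b]);print(P.round(1), [np.linalg.norm(P[i]-P[i-1]).round(1) for i in range(4)], [np.degrees(np.arctan2(*(P[i]-P[i-1])[::-1])).round(1) for i in range(4)])
    for l in("long_grip","long_knob_end","long_plain_end"):
        for s in spotter.mark_of(l,n)[:3]: print(n,l,s["p"],atz(n,s["at"][1],s["at"][0],70).round(1))
s=arm.observe(); print(R.from_rotvec(s["eef_rot"]).as_matrix().round(3))
```

```text
scene 0.67 [310.8, 156.8, 410.5, 249.3] 3375
[[ 546.1 -157.5]
 [ 487.6 -454.7]
 [ 405.4 -403.5]
 [ 471.3 -123.7]] [np.float64(82.1), np.float64(302.9), np.float64(96.8), np.float64(287.5)] [np.float64(-24.4), np.float64(-101.1), np.float64(148.1), np.float64(76.8)]
scene long_grip 0.64 [ 469.3 -311.3   70. ]
scene long_knob_end 0.66 [ 488.7 -238.    70. ]
scene long_plain_end 0.92 [ 460.3 -360.6   70. ]
top 0.71 [273.9, 215.2, 383.5, 250.4] 2587
[[ 480.  -140.4]
 [ 543.3 -157.1]
 [ 473.7 -416.7]
 [ 411.7 -396.7]] [np.float64(265.3), np.float64(65.5), np.float64(268.7), np.float64(65.1)] [np.float64(75.1), np.float64(-14.8), np.float64(-105.0), np.float64(162.2)]
top long_grip 0.61 [ 467.  -317.5   70. ]
top long_knob_end 0.92 [ 491.2 -237.3   70. ]
top long_plain_end 0.63 [ 457.6 -345.8   70. ]
top long_plain_end 0.5 [ 488.3 -231.2   70. ]
[[ 0.     0.904  0.428]
 [-0.     0.428 -0.904]
 [-1.     0.     0.   ]]
```

View pics/scenez.png

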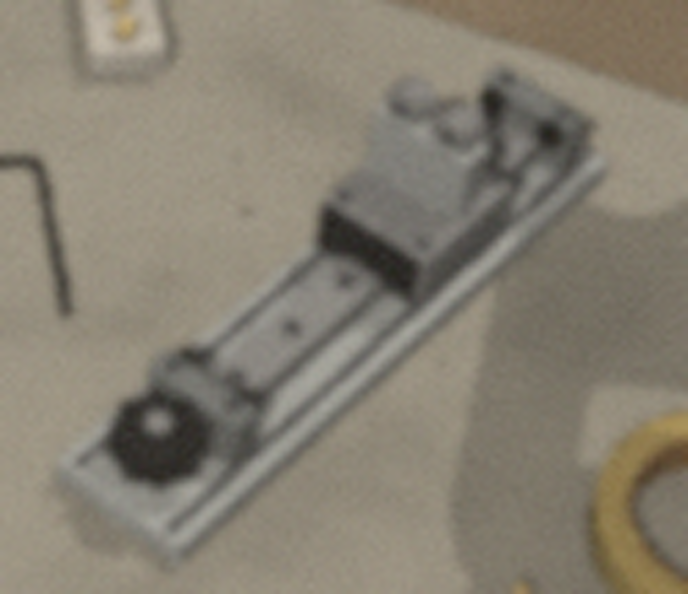

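View pics/topz.png

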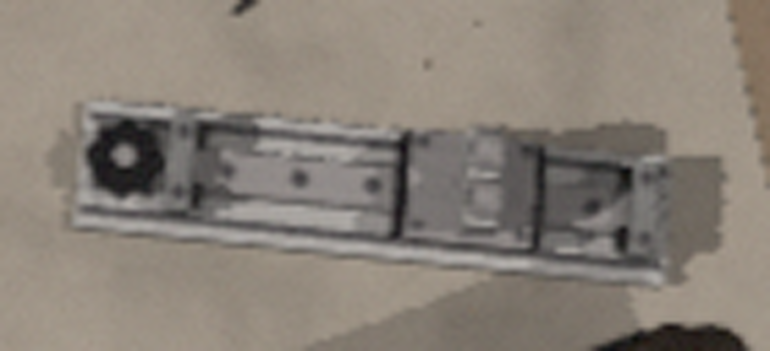

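Both pictures agree: the rail direction is about 75° and the carriage is at about (466,-314). I'll work out the move to hover above it, with the jaws along the rail.

```bash
cat >> h.py <<'E'
def plan(target,ang_z,n):
    """rows n: to TCP target, pointing down, tool z at world angle ang_z(deg) (mod 180)"""
    s=arm.observe();M=R.from_rotvec(s["eef_rot"]).as_matrix();p=s["position"]
    a=np.radians(ang_z); z=np.array([np.cos(a),np.sin(a),0]); 
    if z@M[:,2]<0: z=-z
    x=np.array([0,0,-1.]); G=np.c_[x,np.cross(z,x),z]
    rv=R.from_matrix(M.T@G).as_rotvec()
    for i in range(n):
        Mi=M@R.from_rotvec(rv*i/n).as_matrix()
        print((rv/n).round(3).tolist(),(Mi.T@(np.array(target)-p)/n/10).round(2).tolist())
E
python3 - <<'E'
from h import *
for q in((85,103),(72,228),(663,283)): print(atz("top",260+q[0]/5.5,195+q[1]/5.4,14).round(1))
for q in((60,470),(172,560),(603,165)): print(atz("scene",300+q[0]/5.5,145+q[1]/5.4,14 if 1 else 0).round(1))
plan([466,-314,190],75,10)
E
```

```text
[ 536.8 -156.3   14. ]
[ 480.  -141.2   14. ]
[ 412.7 -399.1   14. ]
[ 532.7 -153.    14. ]
[ 479.3 -135.1   14. ]
[ 410.4 -395.5   14. ]
[0.07, 0.0, -0.0] [0.25, 2.87, -1.42]
[0.07, 0.0, -0.0] [0.25, 2.76, -1.62]
[0.07, 0.0, -0.0] [0.25, 2.64, -1.81]
[0.07, 0.0, -0.0] [0.25, 2.51, -1.99]
[0.07, 0.0, -0.0] [0.25, 2.36, -2.16]
[0.07, 0.0, -0.0] [0.25, 2.2, -2.32]
[0.07, 0.0, -0.0] [0.25, 2.04, -2.47]
[0.07, 0.0, -0.0] [0.25, 1.86, -2.61]
[0.07, 0.0, -0.0] [0.25, 1.67, -2.73]
[0.07, 0.0, -0.0] [0.25, 1.47, -2.84]
```

Request:
step_arm:
  moves:
    - [[0.07,0,0,0.25,2.87,-1.42,6],[0.07,0,0,0.25,2.76,-1.62,6],[0.07,0,0,0.25,2.64,-1.81,6],[0.07,0,0,0.25,2.51,-1.99,6],[0.07,0,0,0.25,2.36,-2.16,6],[0.07,0,0,0.25,2.2,-2.32,6],[0.07,0,0,0.25,2.04,-2.47,6],[0.07,0,0,0.25,1.86,-2.61,6],[0.07,0,0,0.25,1.67,-2.73,6],[0.07,0,0,0.25,1.47,-2.84,6]]

```text
time_s: 2.3
position: [473.5, -310.2, 188.9]
eef_rot: [1.42, 1.054, -1.421]
wrist_force: [0.1, -0.6, -0.3]
width: 60.0
```

```bash
cat >> h.py <<'E'
def watz(px,py,z):
    s=arm.observe();M=np.eye(4);M[:3,:3]=R.from_rotvec(s["eef_rot"]).as_matrix();M[:3,3]=s["position"]
    c=optics.camera_info("wrist");T=M@np.array(c["hand_eye"])
    d=T[:3,:3]@np.array([(px-c["cx"])/c["fx"],-(py-c["cy"])/c["fy"],-1.]);o=T[:3,3]
    return o+d*(z-o[2])/d[2]
E
python3 - <<'E'
from h import *
im=optics.get_image("wrist");cv2.imwrite("pics/w1.png",im)
for l in("long_grip","long_knob_end","long_plain_end","long"):
    for s in spotter.mark_of(l,"wrist")[:3]: print(l,s["p"],s["at"],watz(s["at"][1],s["at"][0],70 if '_' in l else 0).round(1))
E
```

```text
long_knob_end 0.89 [219.0, 180.6] [ 486.3 -235.4   70. ]
long_plain_end 0.6 [217.6, 324.2] [ 453.8 -348.9   70. ]
long 0.86 [197.9, 254.8] [ 471.3 -292.6    0. ]
long 0.63 [217.9, 283.8] [ 443.2 -314.7    0. ]
```

View pics/w1.png

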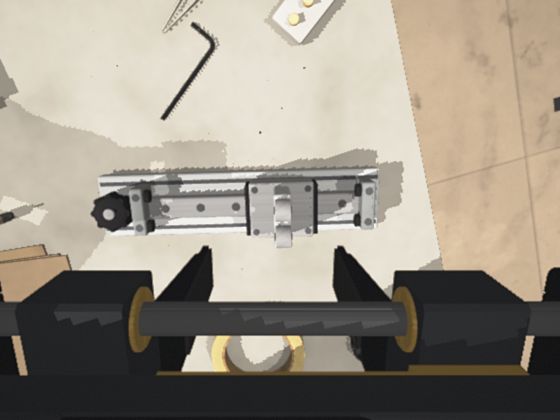

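The wrist view shows the carriage block at columns 248–315, the rollers at columns 275–291 (rows 195–247), the knob at (110,213), the knob-end stop at column 143 and the plain-end stop at column 367. The fingertips are at columns 208 and 338. I'll compute the positions from these.

Run:
```python
from h import *
print("roller c",watz(283,221.5,96).round(1), "block",watz(248,210,48).round(1),watz(315,207,48).round(1), "block mid", watz(281.5,209,48).round(1))
print("roller edges",watz(275,221,90).round(1),watz(291,221,90).round(1))
print("knob",watz(110,213,45).round(1),"stops",watz(143,212,42).round(1),watz(367,205,42).round(1))
for q in((99,178),(102,234),(377,228),(377,172)): print(watz(*q,14).round(1))
print("top: roller", atz("top",260+487/5.5,195+180/5.4,95).round(1)); 
s=arm.observe();print(s["position"],R.from_rotvec(s["eef_rot"]).as_matrix().round(3),s["joints"])
```

```text
roller c [ 467.1 -317.7   96. ] block [ 472.1 -288.9   48. ] [ 458.2 -345.6   48. ] block mid [ 464.7 -317.2   48. ]
roller edges [ 467.5 -311.7   90. ] [ 464.1 -323.3   90. ]
knob [ 503.3 -171.    45. ] stops [ 495.5 -198.    42. ] [ 445.3 -390.6   42. ]
[ 534.1 -158.7   14. ]
[ 482.  -139.3   14. ]
[ 411.2 -400.2   14. ]
[ 465.3 -411.9   14. ]
top: roller [ 461.2 -315.7   95. ]
[ 472.5364034  -311.67497865  188.94889085] [[ 0.001  0.959 -0.283]
 [-0.003 -0.283 -0.959]
 [-1.     0.002  0.002]] [-6.99116265e-01  4.34722480e-01  1.73755485e+00 -1.62085258e-03
  9.66945688e-01  1.15994439e+00]
```

Run:
```python
from h import *
plan([465,-317,120],75.2,3)
```

```text
[-0.01, 0.001, -0.001] [2.3, -0.19, 0.24]
[-0.01, 0.001, -0.001] [2.3, -0.2, 0.24]
[-0.01, 0.001, -0.001] [2.3, -0.2, 0.24]
```

Request:
step_arm:
  moves:
    - [[-0.01,0,0,2.3,-0.19,0.24,6],[-0.01,0,0,2.3,-0.2,0.24,6],[-0.01,0,0,2.3,-0.2,0.24,6],[0,0,0,0,0,0,6]]

```text
time_s: 2.95
position: [462.6, -322.0, 119.5]
eef_rot: [1.395, 1.069, -1.396]
wrist_force: [0.2, -0.4, 0.8]
width: 59.9
```

Run:
```python
from h import *
im=optics.get_image("wrist");cv2.imwrite("pics/w2.png",im)
plan([465,-317,54],75.2,3)
s=arm.observe();print(s["position"])
```

```text
[0.0, 0.002, -0.002] [2.23, -0.01, -0.2]
[0.0, 0.002, -0.002] [2.23, -0.0, -0.2]
[0.0, 0.002, -0.002] [2.23, 0.0, -0.19]
[ 463.30358846 -322.47494666  120.95027404]
```

View pics/w2.png

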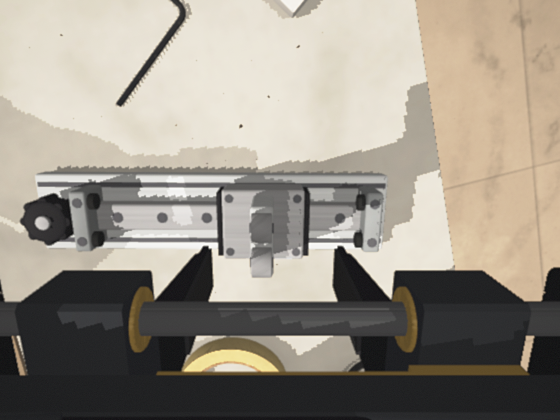

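The rollers are centred at (262,242) and the jaw midline is at about column 273, so the carriage sits about 6 mm towards the knob, as the plan says.

Run:
```python
from h import *
print(watz(262,242,96).round(1),watz(263.5,224,48).round(1))
```

```text
[ 469.1 -317.3   96. ] [ 465.8 -316.4   48. ]
```

Request:
step_arm:
  moves:
    - [[0,0,0,2.2,0.1,-0.25,6],[0,0,0,2.2,0.05,-0.2,6],[0,0,0,1.6,0,-0.15,6],[0,0,0,0.4,0,0,6],[0,0,0,0,0,0,6]]

```text
time_s: 3.5
position: [468.4, -322.6, 62.0]
eef_rot: [1.397, 1.055, -1.394]
wrist_force: [1.0, -0.3, 0.8]
width: 60.5
```

Run:
```python
from h import *
im=optics.get_image("wrist");cv2.imwrite("pics/w3.png",im)
plan([466,-317,54],75.2,1)
s=arm.observe();print(s["position"])
```

```text
[-0.004, 0.01, -0.016] [0.82, -0.4, -0.5]
[ 468.46979734 -322.7164166    62.34215032]
```

View pics/w3.png

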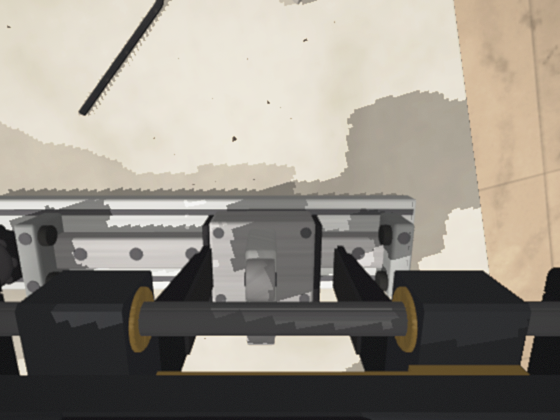

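The rollers are at column 261 and the jaw midline at 274. That still needs 5 mm towards the knob and 8 mm down.

Request:
step_arm:
  moves:
    - [[0,0,0,0.3,-0.3,-0.5,6],[0,0.01,-0.015,0.5,-0.1,-0.1,6],[0,0,0,0,0,0,6]]

```text
time_s: 3.85
position: [466.8, -316.4, 56.3]
eef_rot: [1.4, 1.07, -1.398]
wrist_force: [-1.0, -0.3, 0.8]
width: 59.9
```

Run:
```python
from h import *
plan([466,-317,54],75.2,1)
s=arm.observe();print(s["position"])
```

```text
[-0.004, 0.001, -0.003] [0.23, -0.06, 0.08]
[ 466.80586384 -316.37707679   56.34119319]
```

Request:
step_arm:
  moves:
    - [[0,0,0,0.2,0,0,3],[0,0,0,0,0,0,2.2],[0,0,0,0,0,0,1.6],[0,0,0,0,0,0,1],[0,0,0,0,0,0,0],[0,0,0,0,0,0,0]]

```text
time_s: 4.45
position: [467.1, -316.5, 54.6]
eef_rot: [1.4, 1.07, -1.398]
wrist_force: [-0.4, -0.3, 0.5]
width: 17.4
```

Run:
```python
from h import *
im=optics.get_image("wrist");cv2.imwrite("pics/w4.png",im)
s=arm.observe();print(s["position"],s["width"],s["wrist_force"],R.from_rotvec(s["eef_rot"]).as_matrix().round(3))
```

```text
[ 467.08191974 -316.56078814   54.61884317] 13.680373939438661 [0.04352494 0.13248243 0.20412811] [[ 0.003  0.966 -0.259]
 [-0.002 -0.259 -0.966]
 [-1.     0.004  0.001]]
```

View pics/w4.png

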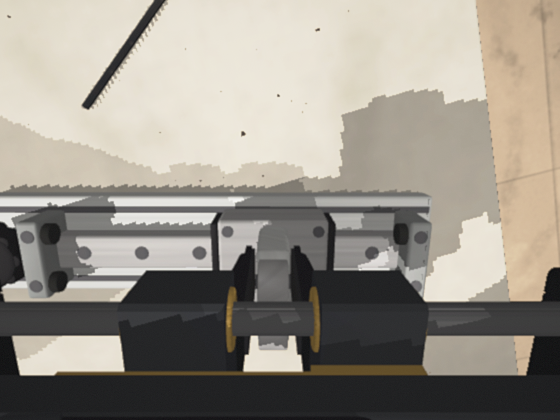

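The plate is held between both fingers at columns 245 and 300, and the width matches its 14 mm. I'll move slowly towards the knob, which is tool −z.

Request:
step_arm:
  moves:
    - [[0,0,0,0,0,0,0],[0,0,0,0,0,-0.4,0],[0,0,0,0,0,-0.8,0],[0,0,0,0,0,-0.8,0],[0,0,0,0,0,-0.8,0],[0,0,0,0,0,-0.8,0],[0,0,0,0,0,-0.8,0],[0,0,0,0,0,0,0]]

```text
time_s: 5.3
position: [479.6, -270.1, 54.6]
eef_rot: [1.4, 1.069, -1.397]
wrist_force: [0.5, 0.9, -1.4]
width: 13.6
```

Run:
```python
from h import *
s=arm.observe();print(s["position"],s["width"],s["wrist_force"],R.from_rotvec(s["eef_rot"]).as_matrix().round(3))
```

```text
[ 479.56148153 -270.08566089   54.58744053] 13.604652174413685 [ 0.53335608  0.86870224 -1.42283877] [[ 0.004  0.966 -0.259]
 [-0.002 -0.259 -0.966]
 [-1.     0.004  0.001]]
```

Request:
step_arm:
  moves:
    - [[0,0,0,0,0,-0.6,0],[0,0,0,0,0,-0.6,0],[0,0,0,0,0,-0.6,0],[0,0,0,0,0,-0.5,0],[0,0,0,0,0,-0.3,0],[0,0,0,0,0,-0.3,0]]

```text
time_s: 5.9
position: [487.7, -240.0, 54.6]
eef_rot: [1.4, 1.069, -1.397]
wrist_force: [-0.6, -1.8, -0.0]
width: 13.9
```

Request:
step_arm:
  moves:
    - [[0,0,0,0,0,-0.3,0],[0,0,0,0,0,-0.3,0],[0,0,0,0,0,-0.3,0]]

```text
time_s: 6.2
position: [489.6, -233.6, 54.6]
eef_rot: [1.395, 1.067, -1.398]
wrist_force: [-21.2, -46.1, -5.1]
width: 14.0
```

The force jumped to 51 N at the expected stop position (about (488,-234)). I'll relax and look.

Request:
step_arm:
  moves:
    - [[0,0,0,0,0,0,0],[0,0,0,0,0,0,0]]

```text
time_s: 6.4
position: [489.3, -234.3, 54.6]
eef_rot: [1.396, 1.066, -1.399]
wrist_force: [1.2, 0.3, 0.4]
width: 14.0
```

Run:
```python
from h import *
im=optics.get_image("wrist");cv2.imwrite("pics/w5.png",im)
s=arm.observe();print(s["position"],s["width"],s["wrist_force"],R.from_rotvec(s["eef_rot"]).as_matrix().round(3))
```

```text
[ 489.27283219 -234.19411706   54.59248562] 13.654996005571507 [ 0.12777936 -1.40606952 -0.1048991 ] [[ 0.003  0.966 -0.259]
 [-0.007 -0.259 -0.966]
 [-1.     0.005  0.006]]
```

View pics/w5.png

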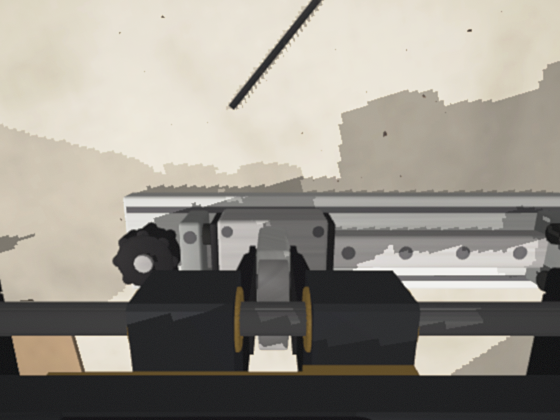

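The carriage is hard against the knob-end stop (the block edge at column 215 touches the stop buffers). Next it goes back 120 mm to the plain end, expected at about (459,-350).

Request:
step_arm:
  moves:
    - [[0,0,0,0,0,0.4,0],[0,0,0,0,0,0.8,0],[0,0,0,0,0,0.8,0],[0,0,0,0,0,0.8,0],[0,0,0,0,0,0.8,0],[0,0,0,0,0,0.8,0],[0,0,0,0,0,0.8,0],[0,0,0,0,0,0.8,0],[0,0,0,0,0,0.8,0],[0,0,0,0,0,0.8,0],[0,0,0,0,0,0.8,0],[0,0,0,0,0,0.6,0],[0,0,0,0,0,0,0]]

```text
time_s: 7.75
position: [464.0, -328.0, 54.6]
eef_rot: [1.398, 1.067, -1.399]
wrist_force: [1.0, -1.5, -0.1]
width: 13.9
```

Run:
```python
from h import *
s=arm.observe();p=s["position"];print(p,s["width"],s["wrist_force"],R.from_rotvec(s["eef_rot"]).as_matrix().round(3), np.hypot(*(p[:2]-[489.3,-234.2])))
```

```text
[ 463.98108634 -327.96985167   54.59297939] 13.850291383520048 [ 1.0032187  -1.49742199 -0.08568729] [[ 0.003  0.966 -0.259]
 [-0.005 -0.259 -0.966]
 [-1.     0.004  0.004]] 97.12791808662143
```

23 mm remain.

Request:
step_arm:
  moves:
    - [[0,0,0,0,0,0.5,0],[0,0,0,0,0,0.5,0],[0,0,0,0,0,0.5,0],[0,0,0,0,0,0.3,0],[0,0,0,0,0,0.3,0]]

```text
time_s: 8.25
position: [458.3, -349.1, 54.6]
eef_rot: [1.397, 1.068, -1.399]
wrist_force: [2.5, 1.9, -1.1]
width: 13.9
```

Request:
step_arm:
  moves:
    - [[0,0,0,0,0,0.3,0],[0,0,0,0,0,0.3,0]]

```text
time_s: 8.45
position: [457.9, -350.1, 54.6]
eef_rot: [1.405, 1.074, -1.397]
wrist_force: [17.1, 29.3, 4.3]
width: 13.7
```

Stop contact at 34 N, after 120.1 mm of travel. Next I relax the push, release, and check.

Request:
step_arm:
  moves:
    - [[0,0,0,0,0,0.1,0],[0,0,0,0,0,0,0],[0,0,0,0,0,0,2],[0,0,0,0,0,0,4],[0,0,0,0,0,0,5],[0,0,0,0,0,0,5]]

```text
time_s: 9.05
position: [457.6, -350.9, 54.9]
eef_rot: [1.402, 1.075, -1.396]
wrist_force: [-0.5, 0.6, 0.4]
width: 38.8
```

Run:
```python
from h import *
im=optics.get_image("wrist");cv2.imwrite("pics/w6.png",im)
s=arm.observe();print(s["position"],s["width"],s["wrist_force"],R.from_rotvec(s["eef_rot"]).as_matrix().round(3))
```

```text
[ 457.59530302 -350.94454069   54.96204638] 42.48053564407065 [-0.27652146 -0.42960049 -0.00217226] [[ 0.003  0.966 -0.258]
 [ 0.003 -0.258 -0.966]
 [-1.     0.002 -0.003]]
```

View pics/w6.png

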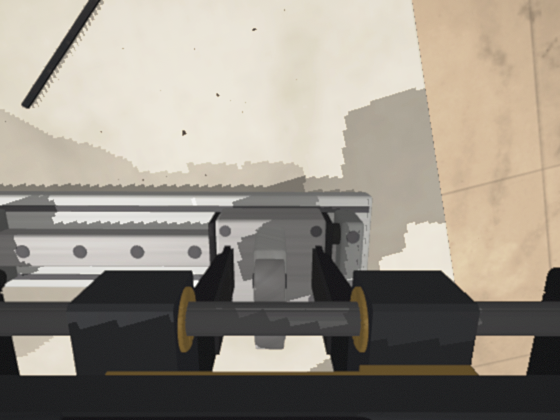

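The carriage is against the plain-end stop (block edge at column 328 meets the buffer), and the fingers are clear of the plate. Lifting straight up.

Request:
step_arm:
  moves:
    - [[0,0,0,0,0,0,5],[0,0,0,-1,0,0,5],[0,0,0,-2,0,0,5],[0,0,0,-2.5,0,0,5],[0,0,0,-3,0,0,5],[0,0,0,-3,0,0,5],[0,0,0,-2,0,0,5],[0,0,0,0,0,0,5],[0,0,0,0,0,0,5]]

```text
time_s: 10.0
position: [456.7, -351.2, 199.0]
eef_rot: [1.402, 1.074, -1.396]
wrist_force: [-0.4, 0.1, -0.5]
width: 49.9
```

Run:
```python
from h import *
im=optics.get_image("wrist");cv2.imwrite("pics/w7.png",im)
s=arm.observe();print(s["position"],s["width"],s["wrist_force"],s["qvel"].round(3))
im=optics.get_image("top");cv2.imwrite("pics/t7.png",im)
for q in spotter.mark_of("short_grip","top")[:1]: print(q,atz("top",q["at"][1],q["at"][0],70))
```

```text
[ 456.74665498 -351.21346132  198.87971658] 50.2759220521041 [0.82142283 0.23024441 0.81189859] [ 0.     0.017  0.008 -0.002 -0.005  0.001]
{'at': [179.1, 208.0], 'p': 0.94} [638.08888431  -6.12107148  70.        ]
```

View pics/w7.png

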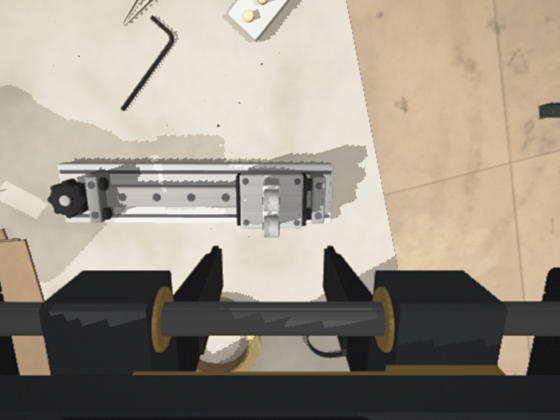

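Run:
```python
import cv2
a=cv2.imread("pics/w7.png")[150:250,220:350];b=cv2.imread("pics/w5.png")[190:290,120:250]
cv2.imwrite("pics/z7.png",cv2.hconcat([cv2.resize(q,(390,300)) for q in(a,b)]))
```

```text
(no output)
```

View pics/z7.png

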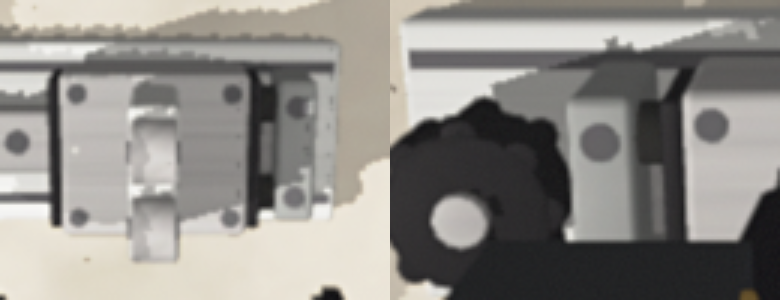

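The zoom shows the block's end cap touching the rubber buffers at both ends: plain end on the left, knob end on the right. Handing in.

```bash
python3 -c "
from rig import hand_in
print(hand_in())"
```

```text
the job is handed in; nothing more can be done
None
```

I ran the longer slide's carriage to the stop at the knob end, then back along its full travel to the plain-end stop. I let go of it there and lifted the gripper clear, and the job was handed in at about 10 s on the clock.

- **Travel:** the carriage moved 120.1 mm between the two stop contacts, against the 120 mm given. The wrist force rose to about 51 N at the knob end and 34 N at the plain end. The close-up pictures show the block against the buffers at both ends.
- **Speed:** I commanded no more than 8 mm per 0.1 s step, so about 8 cm/s.
- **Sticky spots:** I saw no sign of any. Wrist force was only read at the end of each batch of steps, where it stayed within about 3.5 N away from the stops, so a brief catch in between could have been missed.
- **After letting go:** the last picture shows the carriage still at the plain-end stop with the gripper about 100 mm above it.
- **Shorter slide:** I never went near it. The last position estimate for its carriage was about 6 mm off the first (638, −6 against 643, −10). The other network estimates varied by a similar amount, so I take that as measurement scatter.

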